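# Fetch the oblong container from the back of the fridge shelf

## Robot

A 6-joint arm with a two-finger parallel gripper is mounted at the origin on the work surface. World frame = base frame: x ahead of the robot, y to its left, z up, the work surface at z = 0. Lengths are in m, angles in degrees, forces in N, time in s.
With the tool pointing down it reaches from about 0.4 to 0.825 m from the base axis. Payload 7 kg.
Tool frame: the origin (TCP) lies at the very end of the fingers, on their centre line; the grasp point (between the pads) lies 19 mm behind it (r.grip_depth is the distance from the TCP to the grasp point, in m); z points along the fingers, y is the line along which they close (so a half turn about z gives the same grasp; the last joint's range is limited). The gripper opens to 88 mm and grips with 3 to 60 N. Pads are 19 mm wide; open, the fingers measure 130 mm over their backs; the gripper's body (78 mm by 193 mm) begins 47 mm behind the grasp point.
Start: joints at [-49.727, 20.546, 0.682, 0, -70.136, -16.507], TCP at [0.272, -0.618, 0.227] pointing down, gripper open.
Joint ranges: [-176.03, 176.03], [-82.01, 121.73], [-58.28, 71.71], [-173.87, 95.51], [-174.79, -0.11], [-173.66, 173.66]. Speed limits (degrees/s): [136.94, 136.94, 172.46, 180, 180, 180].

## Interface

Orientations are given as [roll, pitch, yaw] about the fixed x, y, z axes, in that order (R = Rz(yaw) Ry(pitch) Rx(roll)).
In Python, from plant import r gives the robot as it stands.
- The arm moves only by the tool play_rows, never from a script. Its argument "rows" is a list that holds one entry, the list of rows, each a list of 5 numbers: the closure, from 0 (fully open) to 1 (shut), then the shift along the tool's x, y, z each as a share of 0.5 m, from -1 to 1, then the turn about the tool's z as a share of 1.5 rad, from -1 to 1. A call has exactly 8 rows; each row is the pose to reach, as a shift and turn from the pose commanded when the call began, along the tool's axes at that moment; what a row does not reach only later rows make up. A row lasts 1/12 s, in which the tool goes at most 41.7 mm and 7.16 degrees, less where a joint would pass 70% of its speed; a pose out of reach is approached as far as the arm can. A call with a number of a shift or a turn outside -1 to 1 is refused whole. A call with a gripper value outside its range is refused whole. The fingers move at their own pace and stop on an object; "squeeze" is the grip in N (left out, the last holds). Time passes only in rows, so rows that repeat a pose let the fingers close, or fill a call up. It gives the time, the measured TCP pose, the force, the opening and the grip force at its end, in the units of the state.
- r.get_state(): the state, without advancing time (a new reading comes with each control period).
- r.capture(name): name is "scene" or "top" or "wrist"; returns the picture (400x640x3 uint8, red, green, blue); there is no depth.
- r.camera_info(name): a dict with "fovy" (degrees; the focal length in pixels is half the picture's height over the tangent of half this angle, whatever the lens; pixels are square), "cx", "cy" (the principal point, pixels), "k1" (the pictures are not rectified: a ray, as slopes to the right and down, at radius r is drawn at 1 + k1 r^2 times it, then the intrinsics apply), "pose" (4x4, takes a point from camera to world coordinates). Camera axes: x right, y down, z forward; pixel columns grow to the right and rows downward; lengths in m; the calibration is good to about 2 mm. A picture is of the moment at which its call begins: read the wrist's pose just before it. camera_info takes no time and is no camera call; for the wrist camera it gives the pose at the moment of the call.
- r.close_job(): hands the job in; it is judged then, once.
The state is a dict: "time_s": time; "joints": joint angles; "qd": joint speeds; "joint_torque": joint torques, N m; "tcp_pos": TCP position; "eef_rot": TCP orientation; "contact_force": force on the tool from outside, world axes, zero at the start; "moment": the same for the moment, N m; "gripper_width": finger opening in m; "gripper_force": force on a finger pad.
Only numpy, scipy, OpenCV 4.12 (cv2) and the standard library are available. Lean on these libraries where they do the work, as an engineer would, in place of code of your own. Each camera call takes 0.05 s, during which the arm holds its last target. There are 200 camera calls.

## Task

Get the oblong lidded container out from behind the front row of the fridge shelf: first stand the jar, the can and the carton on the metal tray, then set the container down in the middle of the wooden board, and only then put the jar, the can and the carton back on the shelf, each exactly where it stood. Set everything down gently and upright, without letting it drop, and leave the round tub and the small square pot on the shelf undisturbed.

Things in the scene. Friction and masses are not known exactly. Their poses are not given: they have to be found in the camera images.
- jar: Round amber glass jar with a steel screw lid, 62 mm in diameter all the way up, 95 mm high, about 0.3 kg. Origin: centre of its underside, z up. Stands in the front row (the row nearest the robot) of the shelf; which of the three places in the row it has differs from start to start. Its place at the start is where it must return to.
- can: Slim bare-metal drinks-size can, plain cylinder 54 mm in diameter, 100 mm high, about 0.25 kg. Origin: centre of its underside, z up. In the front row of the shelf; its place at the start is where it must return to.
- carton: Square white carton 56 x 56 mm, its flat shoulder 93 mm high, with a round white screw cap (26 mm across) on top up to 105 mm; about 0.28 kg. Origin: centre of its underside, z up, x and y along its sides. In the front row of the shelf, nearly square to it; its place at the start is where it must return to, at any yaw.
- container: The thing to fetch: low oblong food container, clear sides, flat white lid (one piece), 64 mm (its x) by 110 mm (its y), 48 mm high, about 0.22 kg, sides straight. Origin: centre of its underside, z up. Stands on the shelf close behind (on the far side of) the front row, long side along the shelf; fingers fit in front only once the row is cleared. Any yaw on the board will do.
- tub: Round lidded tub, 72 mm in diameter, 50 mm high, at one end of the shelf's back row beside the container. Not to be disturbed. Origin: centre of its underside.
- pot: Small square lidded pot, 58 x 58 mm, 45 mm high, at the other end of the shelf's back row. Not to be disturbed. Origin: centre of its underside.
- shelf: White refrigerator shelf lying on the counter, fixed: 250 mm deep (its x, pointing away from the robot) by 400 mm wide (its y). Origin: centre of its underside; the deck that things stand on is 22 mm above it, flat, with a rim 10 mm high along the far edge only. The front row stands about 60 mm in front of the shelf's middle line (x about -0.06), the places about 95 mm apart along y.
- tray: Aluminium tray for parking the front row, fixed, to the left or the right of the shelf: 290 mm (its x, away from the robot) by 150 mm (its y), rim 16 mm high and 5 mm thick, inner floor 5 mm above its underside. Origin: centre of its underside. The three things fit in one row along its x, 80 mm apart.
- board: Wooden serving board, fixed, on the other side of the shelf from the tray: 220 mm (its x) by 150 mm (its y), 15 mm thick. Origin: centre of its underside; the top is 15 mm above it.
Things that resemble listed ones, but are neither listed nor needed, are in the scene too. Leave any purple look-alike of the carton alone.

How it is judged (in metres and radians):
On the way, in this order (a step that is already met when the one before it is completed fails the run):
1. jar, can and carton all stand on the tray, let go, while the container is still in its place (x of jar in the frame of tray between -0.125 and 0.125 m and y of jar in the frame of tray between -0.055 and 0.055 m and z of jar in the frame of tray between 0 and 0.012 m and x of can in the frame of tray between -0.125 and 0.125 m and y of can in the frame of tray between -0.055 and 0.055 m and z of can in the frame of tray between 0 and 0.012 m and x of carton in the frame of tray between -0.125 and 0.125 m and y of carton in the frame of tray between -0.055 and 0.055 m and z of carton in the frame of tray between 0 and 0.012 m and contact force between the fingers and jar below 0.2 N and linear speed of each of jar, can, carton below 0.03 m/s and angle between each of jar, can, carton's own z axis and vertical below 0.12 rad and contact force between the fingers and can below 0.2 N and contact force between the fingers and carton below 0.2 N and distance of container from where it was at the start of the episode below 0.03 m), for 0.2 s.
2. the container stands in the middle of the board, let go, while the other three are still on the tray (horizontal distance between container and board below 0.02 m and z of container in the frame of board between 0.01 and 0.021 m and contact force between the fingers and container below 0.2 N and linear speed of container below 0.03 m/s and angle between container's own z axis and vertical below 0.12 rad and x of jar in the frame of tray between -0.125 and 0.125 m and y of jar in the frame of tray between -0.055 and 0.055 m and z of jar in the frame of tray between 0 and 0.012 m and x of can in the frame of tray between -0.125 and 0.125 m and y of can in the frame of tray between -0.055 and 0.055 m and z of can in the frame of tray between 0 and 0.012 m and x of carton in the frame of tray between -0.125 and 0.125 m and y of carton in the frame of tray between -0.055 and 0.055 m and z of carton in the frame of tray between 0 and 0.012 m), for 0.2 s.
3. jar, can and carton are all back where they stood (distance of each of jar, can, carton from where it was at the start of the episode below 0.015 m and contact force between the fingers and jar below 0.2 N and linear speed of each of jar, can, carton below 0.03 m/s and angle between each of jar, can, carton's own z axis and vertical below 0.12 rad and contact force between the fingers and can below 0.2 N and contact force between the fingers and carton below 0.2 N), for 0.2 s.
At the end, for the whole second after the job is handed in: Jar, can and carton each stand upright within 15 mm of where they stood at the start, the container stands upright on the board with its middle within 20 mm of the board's middle, and all are released and at rest (all of step 3 and horizontal distance between container and board below 0.02 m and z of container in the frame of board between 0.01 and 0.021 m and contact force between the fingers and container below 0.2 N and linear speed of container below 0.03 m/s and angle between container's own z axis and vertical below 0.12 rad); the robot touches nothing.
It fails at once if the tub or the pot is pushed out of its place (more than 20 mm) (distance of any of tub, pot from where it was at the start of the episode above 0.02 m).
It fails at once if the jar, can, carton or container is tipped over (more than 0.5 rad) (angle between any of jar, can, carton, container's own z axis and vertical above 0.5 rad).
It fails at once if the jar, can, carton or container is dropped (falls freely at more than 0.7 m/s, some 25 mm) ((contact force between the fingers and jar below 0.1 N and linear speed of jar above 0.7 m/s) or (contact force between the fingers and can below 0.1 N and linear speed of can above 0.7 m/s) or (contact force between the fingers and carton below 0.1 N and linear speed of carton above 0.7 m/s) or (contact force between the fingers and container below 0.1 N and linear speed of container above 0.7 m/s)).
It also fails if it takes over 144 s, if anything falls off the work surface, if the arm or the gripper's body presses on something with over 40 N, if the wrist force passes 120 N, or if a joint passes its speed limit or range.

## Working session

There is one attempt and no reset: what is moved stays moved. The work goes in short steps, Python scripts to look and compute and a tool call to move; the robot and the scene stay as the last step left them, time stands still between calls to the robot, and variables do not carry over. Pictures are saved under pics/ and viewed, at most 14 in all, crops included, and the job is handed in when it is done.

Besides the shell and the picture viewer there is one more tool, called as name([rows], argument=value, ...), one row to a line, values as JSON. play_rows: Moves the arm, as the interface text tells. Its arguments: {"type":"object","properties":{"rows":{"type":"array","items":{"type":"array","items":{"type":"array","items":{"type":"number"}}}},"squeeze":{"type":"number"}},"required":["rows"]}

```bash
mkdir -p pics; ls; python3 - <<'E'
from plant import r
import cv2
for n in("scene","top"):
    cv2.imwrite(f"pics/{n}0.png",r.capture(n)[:,:,::-1]); i=r.camera_info(n); print(n,i)
s=r.get_state(); print(s['time_s'],s['tcp_pos'],s['eef_rot'],s['gripper_width'],r.grip_depth)
E
```

```text
pics
scene {'fovy': 57.08390690505704, 'cx': 320.0994116084808, 'cy': 204.50894117594868, 'k1': -0.03470893722436871, 'pose': array([[ 0.60829581,  0.6862246 , -0.39883832,  0.82652747],
       [ 0.79354793, -0.51564466,  0.32309791, -0.35167956],
       [ 0.01605889, -0.51303643, -0.8582166 ,  0.85756906],
       [ 0.        ,  0.        ,  0.        ,  1.        ]])}
top {'fovy': 42.49697018454773, 'cx': 318.81541621599405, 'cy': 201.14431621605698, 'k1': -0.12116527634913786, 'pose': array([[-0.01640812, -0.99882515,  0.0455971 ,  0.36566793],
       [-0.99966037,  0.01731111,  0.01947992, -0.04954362],
       [-0.02024637, -0.04526199, -0.99876996,  1.41807205],
       [ 0.        ,  0.        ,  0.        ,  1.        ]])}
0.1 [ 0.27179304 -0.61740084  0.22569648] [ 1.79913528e+02 -1.07650413e-02 -1.56241753e+02] 0.08759615663084876 0.0188
```

View pics/top0.png

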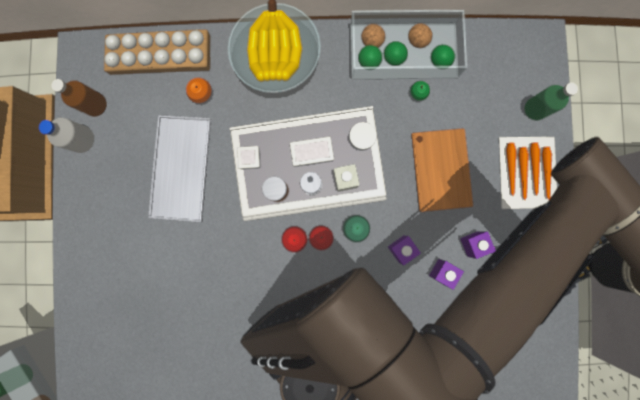

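View pics/scene0.png

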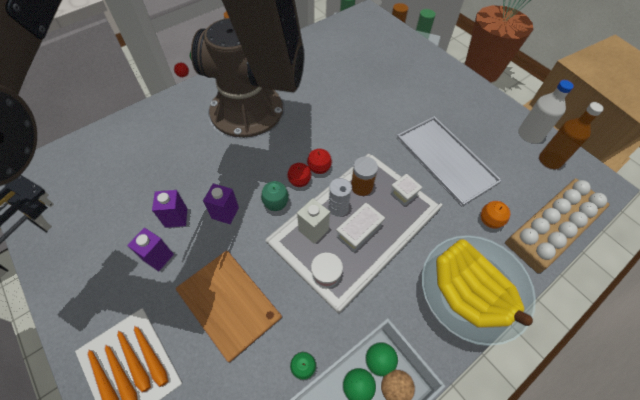

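```bash
cat > h.py <<'E'
import numpy as np, cv2
from plant import r
def ray(n,u,v,info=None):
    i=info or r.camera_info(n); f=200/np.tan(np.radians(i['fovy']/2))
    K=np.array([[f,0,i['cx']],[0,f,i['cy']],[0,0,1]])
    p=cv2.undistortPoints(np.array([[[u,v]]],float),K,np.array([i['k1'],0,0,0,0]))[0,0]
    P=i['pose']; return P[:3,3],P[:3,:3]@np.array([p[0],p[1],1])
def hit(n,u,v,z,info=None):
    o,d=ray(n,u,v,info); return o+d*(z-o[2])/d[2]
def pix(n,X,info=None):
    i=info or r.camera_info(n); f=200/np.tan(np.radians(i['fovy']/2)); P=i['pose']
    c=P[:3,:3].T@(np.array(X)-P[:3,3]); a=c[:2]/c[2]; a=a*(1+i['k1']*(a@a)); return f*a+[i['cx'],i['cy']]
E
python3 - <<'E'
import cv2,numpy as np
t=cv2.imread('pics/top0.png'); s=cv2.imread('pics/scene0.png')
a=cv2.resize(t[95:225,225:395],None,fx=4,fy=4,interpolation=cv2.INTER_CUBIC)
cv2.imwrite('pics/tc.png',a)
b=cv2.resize(s[140:300,260:450],None,fx=3.7,fy=3.7,interpolation=cv2.INTER_CUBIC)
cv2.imwrite('pics/sc.png',b)
E
```

```text
(no output)
```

View pics/tc.png

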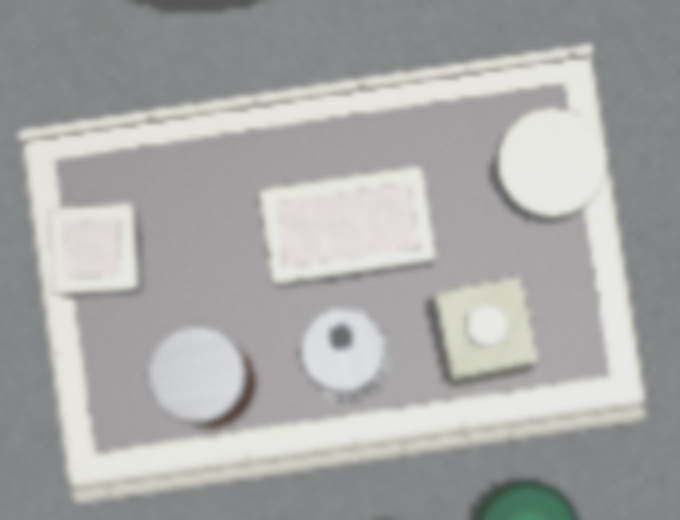

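View pics/sc.png

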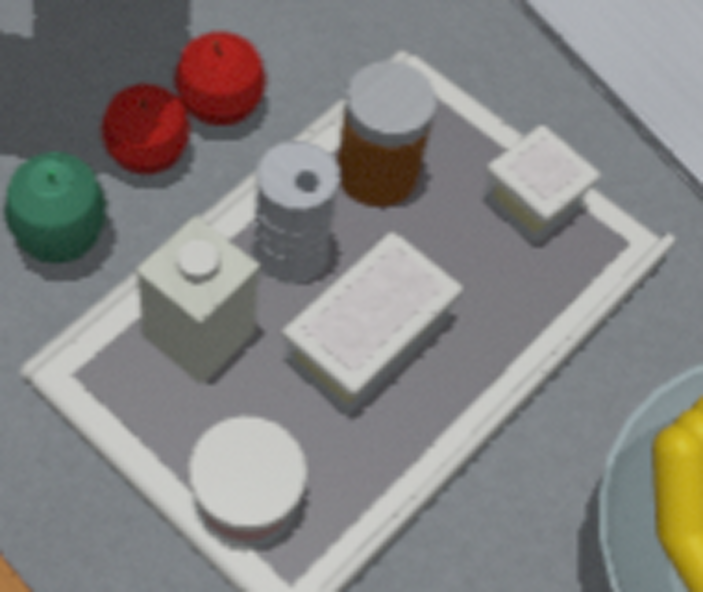

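Top crop: jar (amber body, steel lid) at 4× pixel (198,375), can (343,350), white carton (488,325), oblong container (347,224) with pot (95,248) at left and tub (550,163) at right; the purple boxes are elsewhere, at top (404,250), (480,244), (448,273), and are not the carton (which is white, in the front row). The scene crop confirms this.

```bash
cat > m.py <<'E'
from h import *
def T(x,y): return x/4-.375+225,y/4-.375+95
def S(x,y): return (x+.5)/3.7-.5+260,(y+.5)/3.7-.5+140
def tri(a,b):
    o1,d1=ray('top',*a);o2,d2=ray('scene',*b)
    t=np.linalg.lstsq(np.c_[d1,-d2],o2-o1,rcond=None)[0]
    p,q=o1+d1*t[0],o2+d2*t[1]; return (p+q)/2,np.linalg.norm(p-q)
it={'jar':((198,375),(391,99),.117),'can':((343,350),(298,177),.122),'cap':((488,325),(199,259),.127),
'cn':((347,224),(373,316),.07),'tub':((550,163),(248,472),.072),'pot':((95,248),(544,171),.067)}
for k,(a,b,z) in it.items():
    print(k,hit('top',*T(*a),z).round(4),hit('scene',*S(*b),z).round(4),[np.round(q,4) for q in tri(T(*a),S(*b))])
c=[hit('top',*T(*p),.07) for p in((262,190),(420,168),(436,259),(275,283))]
print('cont corners',np.round(c,4),[np.linalg.norm(c[i]-c[i-1]).round(4) for i in range(4)])
d=np.array(c[1])-c[0]+np.array(c[2])-c[3]; print('cont long angle',np.degrees(np.arctan2(d[1],d[0])))
c=[hit('top',*T(*p),.115) for p in((434,295),(518,277),(537,360),(455,382))]
d=np.array(c[1])-c[0]+np.array(c[2])-c[3]; print('carton',np.mean(c,0),np.degrees(np.arctan2(d[1],d[0])),[np.linalg.norm(c[i]-c[i-1]).round(4) for i in range(4)])
c=[hit('top',*T(*p),.022) for p in((25,140),(590,52),(643,408),(78,492))]
d=np.array(c[1])-c[0]+np.array(c[2])-c[3];print('shelf',np.round(c,3),np.mean(c,0),np.degrees(np.arctan2(d[1],d[0])))
t=cv2.imread('pics/top0.png').astype(int); hsv=cv2.cvtColor(t.astype(np.uint8),cv2.COLOR_BGR2HSV)
def big(m,roi,z):
    k=np.zeros(m.shape,np.uint8); x0,x1,y0,y1=roi; k[y0:y1,x0:x1]=m[y0:y1,x0:x1]
    k=cv2.morphologyEx(k,cv2.MORPH_CLOSE,np.ones((5,5)))
    cs,_=cv2.findContours(k,cv2.RETR_EXTERNAL,cv2.CHAIN_APPROX_NONE); q=max(cs,key=cv2.contourArea)
    b=cv2.boxPoints(cv2.minAreaRect(q)); w=np.array([hit('top',*p,z) for p in b]); 
    print(b.round(1).tolist(),w.mean(0).round(4),w.round(3)[:,:2].tolist(),[np.linalg.norm(w[i]-w[i-1]).round(3) for i in range(4)])
big(((t.min(2)>150)*255).astype(np.uint8),(140,215,105,230),.016)
big((((hsv[...,0]<20)&(hsv[...,1]>90))*255).astype(np.uint8),(400,480,120,220),.015)
E
python3 m.py
```

```text
jar [0.4595 0.0889 0.117 ] [0.4621 0.0857 0.117 ] [array([0.4597, 0.0892, 0.1116]), np.float64(0.0008)]
can [ 0.4733 -0.0037  0.122 ] [ 0.4758 -0.0072  0.122 ] [array([ 0.4734, -0.004 ,  0.1162]), np.float64(0.0013)]
cap [ 0.4871 -0.0954  0.127 ] [ 0.4887 -0.0972  0.127 ] [array([ 0.4872, -0.0958,  0.1235]), np.float64(0.0006)]
cn [ 0.561  -0.0058  0.07  ] [ 0.5652 -0.0123  0.07  ] [array([ 0.562 , -0.0063,  0.0583]), np.float64(0.0023)]
tub [ 0.5988 -0.1404  0.072 ] [ 0.6015 -0.1446  0.072 ] [array([ 0.5997, -0.1417,  0.0639]), np.float64(0.0018)]
pot [0.549 0.162 0.067] [0.5495 0.1604 0.067 ] [array([0.549 , 0.1621, 0.0648]), np.float64(0.0007)]
cont corners [[ 0.5848  0.0501  0.07  ]
 [ 0.5974 -0.0546  0.07  ]
 [ 0.5367 -0.0641  0.07  ]
 [ 0.5228  0.0423  0.07  ]] [np.float64(0.0625), np.float64(0.1055), np.float64(0.0615), np.float64(0.1073)]
cont long angle -82.85784678791985
carton [ 0.48603368 -0.09454535  0.115     ] -77.42318547708122 [np.float64(0.057), np.float64(0.0547), np.float64(0.0543), np.float64(0.0539)]
shelf [[ 0.631  0.217  0.022]
 [ 0.684 -0.173  0.022]
 [ 0.439 -0.203  0.022]
 [ 0.388  0.182  0.022]] [0.53548421 0.0057612  0.022     ] -82.39694827430182
[[147.39999389648438, 217.5], [157.3000030517578, 112.9000015258789], [209.89999389648438, 117.9000015258789], [199.89999389648438, 222.5]] [0.5305 0.367  0.016 ] [[0.392, 0.456], [0.686, 0.428], [0.667, 0.278], [0.377, 0.306]] [np.float64(0.15), np.float64(0.295), np.float64(0.152), np.float64(0.292)]
[[411.1000061035156, 132.60000610351562], [464.6000061035156, 127.19999694824219], [472.5, 206.10000610351562], [419.0, 211.5]] [ 0.5118 -0.3619  0.015 ] [[0.614, -0.279], [0.627, -0.429], [0.409, -0.444], [0.397, -0.295]] [np.float64(0.218), np.float64(0.15), np.float64(0.219), np.float64(0.149)]
```

```bash
cat > g.py <<'E'
import sys; from h import *
from scipy.spatial.transform import Rotation as Ro
s=r.get_state(); p=np.array(s['tcp_pos']); R=Ro.from_euler('xyz',s['eef_rot'],degrees=True).as_matrix()
R=np.array([[R[0,0],R[0,1],0],[R[1,0],R[1,1],0],[0,0,-1.]])
print('t',round(s['time_s'],2),'tcp',p.round(4),np.round(s['eef_rot'],2),'j6',np.round(s['joints'][5],1),'w',round(s['gripper_width'],4))
y=s['eef_rot'][2]
for a in sys.argv[1:]:
    x=[float(q) for q in a.split(',')]
    d=np.array(x[:3])-p; dy=(y-x[3]+180)%360-180
    print(a,'shares',(R.T@d/.5).round(4),'turn',round(np.radians(dy)/1.5,4),'rows',(np.linalg.norm(d)/.0417).round(1),round(abs(dy)/7.16,1))
E
python3 g.py .461,.087,.2,-172.4
```

```text
t 0.1 tcp [ 0.2718 -0.6174  0.2257] [ 1.7991e+02 -1.0000e-02 -1.5624e+02] j6 -16.5 w 0.0876
.461,.087,.2,-172.4 shares [-0.9139  1.137   0.0514] turn 0.188 rows 17.5 2.3
```

play_rows([
  [[0.13,-0.05,0.0625,0,0.0235],[0.13,-0.1,0.125,0,0.047],[0.13,-0.15,0.1875,0,0.07],[0.13,-0.2,0.25,0,0.094],[0.13,-0.25,0.3125,0,0.118],[0.13,-0.3,0.375,0,0.141],[0.13,-0.35,0.4375,0,0.165],[0.13,-0.4,0.5,0,0.188]],
], squeeze=15)

```text
time_s: 0.77
tcp_pos: [0.3541, -0.3065, 0.2264]
eef_rot: [180.0, -0.0, -172.5]
contact_force: [1.8, 0.3, 0.4]
gripper_width: 0.0764
gripper_force: 0.0
```

```bash
python3 g.py .461,.087,.2,-172.4
```

```text
t 0.77 tcp [ 0.3541 -0.3065  0.2264] [ 179.99   -0.   -172.52] j6 -65.8 w 0.0764
.461,.087,.2,-172.4 shares [-0.3145  0.7525  0.0527] turn -0.0014 rows 9.8 0.0
```

play_rows([
  [[0.13,-0.03,0.075,0,0],[0.13,-0.06,0.15,0,0],[0.13,-0.09,0.225,0,0],[0.13,-0.12,0.3,0,0],[0.13,-0.15,0.375,0,0],[0.13,-0.18,0.45,0,0],[0.13,-0.21,0.525,0,0],[0.13,-0.24,0.6,0,0]],
])

```text
time_s: 1.43
tcp_pos: [0.4332, 0.007, 0.2267]
eef_rot: [180.0, 0.0, -172.4]
contact_force: [1.6, -0.2, 0.3]
gripper_width: 0.0761
gripper_force: 0.0
```

```bash
python3 g.py .461,.087,.2,-172.4; python3 - <<'E'
from h import *
i=r.camera_info('wrist'); p=r.capture('wrist'); cv2.imwrite('pics/w1.png',p[:,:,::-1])
for n,X in dict(jar=(.461,.087,.117),can=(.4745,-.0055,.122),cap=(.488,-.096,.127),cn=(.562,-.007,.07)).items(): print(n,pix('wrist',X,i).round(1))
np.save('w1.npy',i,allow_pickle=True)
E
```

```text
t 1.43 tcp [0.4332 0.007  0.2267] [ 1.7998e+02  3.0000e-02 -1.7237e+02] j6 -109.6 w 0.0761
.461,.087,.2,-172.4 shares [-0.0763  0.1513  0.0535] turn 0.0004 rows 2.1 0.0
jar [390.6 229.8]
can [301.5 232.8]
cap [211.9 236.1]
cn [295.3 276.2]
```

View pics/w1.png

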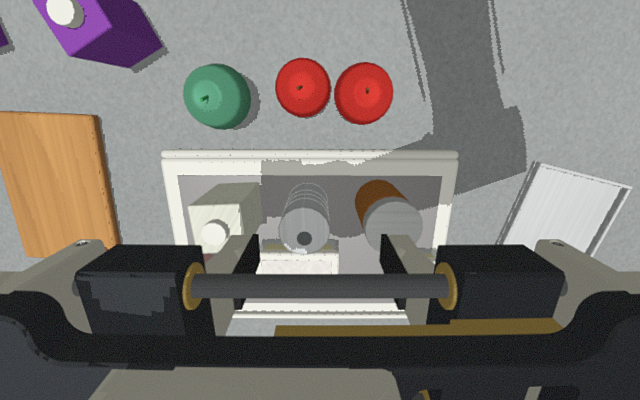

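play_rows([
  [[0.13,-0.03,0.06,0,0],[0.13,-0.06,0.12,0.02,0],[0.13,-0.076,0.151,0.05,0],[0.13,-0.076,0.151,0.11,0],[0.13,-0.076,0.151,0.17,0],[0.13,-0.076,0.151,0.23,0],[0.13,-0.076,0.151,0.28,0],[0.13,-0.076,0.151,0.303,0]],
])

```text
time_s: 2.15
tcp_pos: [0.4591, 0.0837, 0.0718]
eef_rot: [-179.9, -0.3, -172.4]
contact_force: [-0.2, -0.3, 0.1]
gripper_width: 0.0767
gripper_force: 0.0
```

```bash
python3 g.py .461,.087,.075,-172.4
```

```text
t 2.15 tcp [0.4591 0.0837 0.0718] [-179.91   -0.26 -172.42] j6 -116.9 w 0.0767
.461,.087,.075,-172.4 shares [-0.0046  0.0061 -0.0064] turn -0.0002 rows 0.1 0.0
```

play_rows([
  [[0.13,-0.001,0,0,0],[0.4,-0.001,0,0,0],[0.4,-0.001,0,0,0],[0.4,-0.001,0,0,0],[0.4,-0.001,0,0,0],[0.4,-0.001,0,0,0],[0.4,-0.001,0,0,0],[0.4,-0.001,0,0,0]],
])

```text
time_s: 2.82
tcp_pos: [0.4629, 0.0857, 0.0763]
eef_rot: [179.9, 0.2, -172.4]
contact_force: [-0.6, 4.2, 6.4]
gripper_width: 0.0621
gripper_force: 15.0
```

```bash
python3 g.py .61,.359,.175,-172.4
```

```text
t 2.82 tcp [0.4629 0.0857 0.0763] [ 1.7993e+02  1.7000e-01 -1.7236e+02] j6 -116.9 w 0.0621
.61,.359,.175,-172.4 shares [-0.3643  0.5026 -0.1974] turn 0.0005 rows 7.8 0.0
```

play_rows([
  [[0.4,0,0,-0.02,0],[0.4,0,0,-0.06,0],[0.4,0,0,-0.11,0],[0.4,0,0,-0.16,0],[0.4,-0.02,0.03,-0.19,0],[0.4,-0.05,0.07,-0.2,0],[0.4,-0.08,0.11,-0.2,0],[0.4,-0.12,0.16,-0.2,0]],
], squeeze=20)

```text
time_s: 3.48
tcp_pos: [0.5097, 0.1717, 0.1754]
eef_rot: [180.0, -0.1, -172.5]
contact_force: [0.1, -0.1, -3.1]
gripper_width: 0.0621
gripper_force: 19.9
```

```bash
python3 g.py .61,.359,.175,-172.4
```

```text
t 3.48 tcp [0.5097 0.1717 0.1754] [ 1.7999e+02 -5.0000e-02 -1.7246e+02] j6 -121.9 w 0.0621
.61,.359,.175,-172.4 shares [-0.2481  0.3451  0.0008] turn -0.0008 rows 5.1 0.0
```

play_rows([
  [[0.4,-0.035,0.048,0,0],[0.4,-0.075,0.104,0,0],[0.4,-0.115,0.16,0,0],[0.4,-0.155,0.216,0,0],[0.4,-0.19,0.265,0,0],[0.4,-0.22,0.31,0,0],[0.4,-0.24,0.335,0,0],[0.4,-0.245,0.343,0,0]],
])

```text
time_s: 4.15
tcp_pos: [0.6094, 0.3597, 0.1729]
eef_rot: [-179.9, -0.1, -172.3]
contact_force: [0.0, 0.1, -3.3]
gripper_width: 0.0617
gripper_force: 19.9
```

```bash
python3 g.py .61,.359,.059,-172.4
```

```text
t 4.15 tcp [0.6094 0.3597 0.1729] [-1.7990e+02 -1.4000e-01 -1.7235e+02] j6 -128.6 w 0.0617
.61,.359,.059,-172.4 shares [-0.0009 -0.0015  0.2278] turn 0.0006 rows 2.7 0.0
```

play_rows([
  [[0.4,0,0,0.03,0],[0.4,0,0,0.075,0],[0.4,0,0,0.12,0],[0.4,0,0,0.16,0],[0.4,0,0,0.195,0],[0.4,0,0,0.215,0],[0.4,0,0,0.223,0],[0.4,0,0,0.226,0]],
])

```text
time_s: 4.82
tcp_pos: [0.6088, 0.3575, 0.0613]
eef_rot: [-179.9, -0.1, -172.4]
contact_force: [0.3, 0.2, -2.4]
gripper_width: 0.0618
gripper_force: 19.9
```

```bash
python3 g.py .61,.359,.059,-172.4
```

```text
t 4.82 tcp [0.6088 0.3575 0.0613] [-1.7993e+02 -9.0000e-02 -1.7241e+02] j6 -128.6 w 0.0618
.61,.359,.059,-172.4 shares [-0.0028  0.0027  0.0045] turn -0.0001 rows 0.1 0.0
```

Lower the last few mm, then release to a limited opening.

play_rows([
  [[0.4,0,0,0.002,0],[0.4,0,0,0.004,0],[0.4,0,0,0.006,0],[0.4,0,0,0.006,0],[0.4,0,0,0.006,0],[0.1,0,0,0.006,0],[0.1,0,0,0.006,0],[0.1,0,0,0.006,0]],
])

```text
time_s: 5.48
tcp_pos: [0.6097, 0.3586, 0.0598]
eef_rot: [180.0, 0.1, -172.4]
contact_force: [-1.0, -0.5, -0.9]
gripper_width: 0.0756
gripper_force: 0.0
```

```bash
python3 g.py .4745,-.0055,.175,-172.4
```

```text
t 5.48 tcp [0.6097 0.3586 0.0598] [ 1.7997e+02  7.0000e-02 -1.7238e+02] j6 -128.6 w 0.0756
.4745,-.0055,.175,-172.4 shares [ 0.3647 -0.6859 -0.2303] turn 0.0003 rows 9.7 0.0
```

play_rows([
  [[0.1,0,0,-0.04,0],[0.1,0,0,-0.1,0],[0.1,0,0,-0.16,0],[0.1,0.01,-0.02,-0.2,0],[0.15,0.04,-0.075,-0.22,0],[0.17,0.07,-0.135,-0.23,0],[0.17,0.105,-0.2,-0.23,0],[0.17,0.14,-0.265,-0.23,0]],
])

```text
time_s: 6.15
tcp_pos: [0.5571, 0.2167, 0.175]
eef_rot: [180.0, 0.1, -172.4]
contact_force: [-0.7, -0.6, -0.1]
gripper_width: 0.0727
gripper_force: 0.0
```

play_rows([
  [[0.17,0.035,-0.065,0,0],[0.17,0.07,-0.13,0,0],[0.17,0.105,-0.195,0,0],[0.17,0.14,-0.26,0,0],[0.17,0.175,-0.325,0,0],[0.17,0.205,-0.38,0,0],[0.17,0.22,-0.415,0,0],[0.17,0.225,-0.421,0,0]],
])

```text
time_s: 6.82
tcp_pos: [0.4727, -0.0083, 0.1748]
eef_rot: [180.0, 0.1, -172.5]
contact_force: [-0.7, -0.5, -0.6]
gripper_width: 0.0726
gripper_force: 0.0
```

```bash
python3 g.py .4745,-.0055,.0755,-172.4
```

```text
t 6.82 tcp [ 0.4727 -0.0083  0.1748] [ 1.7999e+02  6.0000e-02 -1.7251e+02] j6 -105.4 w 0.0726
.4745,-.0055,.0755,-172.4 shares [-0.0043  0.0051  0.1987] turn -0.0012 rows 2.4 0.0
```

play_rows([
  [[0.17,-0.001,0.001,0.02,0],[0.17,-0.001,0.001,0.06,0],[0.17,-0.001,0.001,0.105,0],[0.17,-0.001,0.001,0.15,0],[0.17,-0.001,0.001,0.18,0],[0.17,-0.001,0.001,0.195,0],[0.17,-0.001,0.001,0.199,0],[0.17,-0.001,0.001,0.199,0]],
])

```text
time_s: 7.48
tcp_pos: [0.4745, -0.0048, 0.0742]
eef_rot: [-180.0, -0.0, -172.3]
contact_force: [0.0, -0.2, 0.9]
gripper_width: 0.0726
gripper_force: 0.0
```

play_rows([
  [[0.17,0,0,0,0],[0.5,0,0,0,0],[0.5,0,0,0,0],[0.5,0,0,0,0],[0.5,0,0,0,0],[0.5,0,0,0,0],[0.5,0,0,0,0],[0.5,0,0,0,0]],
])

```text
time_s: 8.15
tcp_pos: [0.4747, -0.0051, 0.0751]
eef_rot: [180.0, 0.1, -172.4]
contact_force: [-0.8, 2.0, 5.3]
gripper_width: 0.0537
gripper_force: 20.0
```

```bash
python3 g.py .530,.367,.1755,-172.4
```

```text
t 8.15 tcp [ 0.4747 -0.0051  0.0751] [ 1.7999e+02  7.0000e-02 -1.7238e+02] j6 -105.6 w 0.0537
.530,.367,.1755,-172.4 shares [-0.2083  0.7229 -0.2008] turn 0.0003 rows 9.3 0.0
```

Can grasp pose: (0.4747, −0.0053, 0.0752). Lift and carry.

play_rows([
  [[0.5,0,0,-0.02,0],[0.5,0,0,-0.06,0],[0.5,0,0,-0.11,0],[0.5,0,0,-0.16,0],[0.5,-0.01,0.03,-0.19,0],[0.5,-0.025,0.08,-0.2,0],[0.5,-0.044,0.15,-0.2,0],[0.5,-0.063,0.22,-0.2,0]],
])

```text
time_s: 8.82
tcp_pos: [0.4904, 0.1085, 0.1747]
eef_rot: [180.0, -0.0, -172.5]
contact_force: [1.0, -0.2, -2.5]
gripper_width: 0.0538
gripper_force: 20.0
```

play_rows([
  [[0.5,-0.02,0.07,0,0],[0.5,-0.04,0.14,0,0],[0.5,-0.06,0.21,0,0],[0.5,-0.08,0.28,0,0],[0.5,-0.1,0.35,0,0],[0.5,-0.12,0.42,0,0],[0.5,-0.137,0.475,0,0],[0.5,-0.145,0.503,0,0]],
])

```text
time_s: 9.48
tcp_pos: [0.5292, 0.3696, 0.1729]
eef_rot: [-179.9, -0.1, -172.3]
contact_force: [0.8, -1.0, -3.1]
gripper_width: 0.0538
gripper_force: 20.0
```

```bash
python3 g.py .530,.367,.0585,-172.4
```

```text
t 9.48 tcp [0.5292 0.3696 0.1729] [-1.7994e+02 -8.0000e-02 -1.7231e+02] j6 -134.5 w 0.0538
.530,.367,.0585,-172.4 shares [-0.0009 -0.0054  0.2288] turn 0.001 rows 2.7 0.0
```

play_rows([
  [[0.5,0,0,0.03,0],[0.5,0,0,0.075,0],[0.5,0,0,0.12,0],[0.5,0,0,0.16,0],[0.5,0,0,0.195,0],[0.5,0,0,0.215,0],[0.5,0,0,0.223,0],[0.5,0,0,0.226,0]],
])

```text
time_s: 10.15
tcp_pos: [0.5292, 0.3662, 0.0607]
eef_rot: [-179.9, -0.1, -172.4]
contact_force: [0.1, -0.1, -3.1]
gripper_width: 0.0539
gripper_force: 20.0
```

play_rows([
  [[0.5,0,0,0.002,0],[0.5,0,0,0.004,0],[0.5,0,0,0.006,0],[0.5,0,0,0.006,0],[0.5,0,0,0.006,0],[0.15,0,0,0.006,0],[0.15,0,0,0.006,0],[0.15,0,0,0.006,0]],
])

```text
time_s: 10.82
tcp_pos: [0.5298, 0.3672, 0.0592]
eef_rot: [180.0, 0.1, -172.4]
contact_force: [0.1, -0.1, 0.3]
gripper_width: 0.0683
gripper_force: 0.0
```

```bash
python3 g.py .4875,-.0957,.175,-167.5
```

```text
t 10.82 tcp [0.5298 0.3672 0.0592] [ 1.7996e+02  6.0000e-02 -1.7238e+02] j6 -134.4 w 0.0683
.4875,-.0957,.175,-167.5 shares [ 0.2067 -0.9063 -0.2316] turn -0.0568 rows 11.5 0.7
```

play_rows([
  [[0.15,0,0,-0.04,0],[0.15,0,0,-0.1,0],[0.15,0,0,-0.16,0],[0.15,0.005,-0.02,-0.205,0],[0.15,0.02,-0.08,-0.225,0],[0.16,0.035,-0.15,-0.232,0],[0.16,0.05,-0.22,-0.232,0],[0.16,0.065,-0.29,-0.232,0]],
])

```text
time_s: 11.48
tcp_pos: [0.5163, 0.2177, 0.1755]
eef_rot: [179.9, 0.1, -172.3]
contact_force: [0.1, 0.4, -0.3]
gripper_width: 0.0736
gripper_force: 0.0
```

play_rows([
  [[0.16,0.019,-0.08,0,-0.01],[0.16,0.037,-0.16,0,-0.02],[0.16,0.055,-0.24,0,-0.03],[0.16,0.074,-0.32,0,-0.04],[0.16,0.092,-0.4,0,-0.05],[0.16,0.11,-0.48,0,-0.057],[0.16,0.128,-0.555,0,-0.057],[0.16,0.142,-0.612,0,-0.057]],
])

```text
time_s: 12.15
tcp_pos: [0.486, -0.0964, 0.1752]
eef_rot: [-180.0, 0.1, -167.5]
contact_force: [1.0, 0.7, 0.2]
gripper_width: 0.0737
gripper_force: 0.0
```

```bash
python3 g.py .4875,-.0957,.0755,-167.5
```

```text
t 12.15 tcp [ 0.486  -0.0964  0.1752] [-1.7999e+02  7.0000e-02 -1.6752e+02] j6 -89.1 w 0.0737
.4875,-.0957,.0755,-167.5 shares [-0.0032  0.0007  0.1995] turn -0.0002 rows 2.4 0.0
```

play_rows([
  [[0.16,-0.001,0.001,0.02,0],[0.16,-0.001,0.001,0.06,0],[0.16,-0.001,0.001,0.105,0],[0.16,-0.001,0.001,0.15,0],[0.16,-0.001,0.001,0.18,0],[0.16,-0.001,0.001,0.195,0],[0.16,-0.001,0.001,0.199,0],[0.16,-0.001,0.001,0.199,0]],
])

```text
time_s: 12.82
tcp_pos: [0.4872, -0.0932, 0.0752]
eef_rot: [-180.0, -0.0, -167.5]
contact_force: [0.6, -0.0, -0.2]
gripper_width: 0.0736
gripper_force: 0.0
```

play_rows([
  [[0.16,0,0,0,0],[0.5,0,0,0,0],[0.5,0,0,0,0],[0.5,0,0,0,0],[0.5,0,0,0,0],[0.5,0,0,0,0],[0.5,0,0,0,0],[0.5,0,0,0,0]],
])

```text
time_s: 13.48
tcp_pos: [0.4878, -0.0934, 0.0759]
eef_rot: [-180.0, 0.1, -167.5]
contact_force: [0.7, -1.7, 6.8]
gripper_width: 0.0561
gripper_force: 19.8
```

```bash
python3 g.py .450,.375,.1755,-167.5
```

```text
t 13.48 tcp [ 0.4878 -0.0934  0.0759] [-1.7997e+02  9.0000e-02 -1.6747e+02] j6 -89.4 w 0.0561
.450,.375,.1755,-167.5 shares [-0.1295  0.9309 -0.1993] turn 0.0004 rows 11.5 0.0
```

play_rows([
  [[0.5,0,0,-0.02,0],[0.5,0,0,-0.06,0],[0.5,0,0,-0.11,0],[0.5,0,0,-0.16,0],[0.5,-0.004,0.03,-0.19,0],[0.5,-0.012,0.085,-0.2,0],[0.5,-0.022,0.16,-0.2,0],[0.5,-0.034,0.24,-0.2,0]],
])

```text
time_s: 14.15
tcp_pos: [0.4764, 0.0281, 0.1749]
eef_rot: [180.0, -0.0, -167.7]
contact_force: [1.6, 0.6, -4.1]
gripper_width: 0.0562
gripper_force: 19.8
```

play_rows([
  [[0.5,-0.011,0.08,0,0],[0.5,-0.022,0.16,0,0],[0.5,-0.033,0.24,0,0],[0.5,-0.044,0.32,0,0],[0.5,-0.055,0.4,0,0],[0.5,-0.066,0.48,0,0],[0.5,-0.077,0.56,0,0],[0.5,-0.087,0.62,0,0]],
])

```text
time_s: 14.82
tcp_pos: [0.4515, 0.3422, 0.1742]
eef_rot: [-180.0, -0.1, -167.4]
contact_force: [0.4, -0.5, -2.9]
gripper_width: 0.0564
gripper_force: 19.8
```

```bash
python3 g.py .450,.375,.0585,-167.5
```

```text
t 14.82 tcp [0.4515 0.3422 0.1742] [-1.7999e+02 -8.0000e-02 -1.6744e+02] j6 -134.3 w 0.0564
.450,.375,.0585,-167.5 shares [-0.0114  0.0647  0.2313] turn 0.0007 rows 2.9 0.0
```

play_rows([
  [[0.5,-0.005,0.03,0,0],[0.5,-0.009,0.055,0.02,0],[0.5,-0.01,0.068,0.06,0],[0.5,-0.01,0.068,0.105,0],[0.5,-0.01,0.068,0.15,0],[0.5,-0.01,0.068,0.19,0],[0.5,-0.01,0.068,0.215,0],[0.5,-0.01,0.068,0.226,0]],
])

```text
time_s: 15.48
tcp_pos: [0.449, 0.371, 0.0587]
eef_rot: [-179.8, -0.3, -167.6]
contact_force: [-3.8, -13.8, 23.7]
gripper_width: 0.056
gripper_force: 20.0
```

play_rows([
  [[0.5,0,0,0.002,0],[0.5,0,0,0.004,0],[0.5,0,0,0.006,0],[0.5,0,0,0.007,0],[0.5,0,0,0.007,0],[0.15,0,0,0.007,0],[0.15,0,0,0.007,0],[0.15,0,0,0.007,0]],
])

```text
time_s: 16.15
tcp_pos: [0.4508, 0.3743, 0.0593]
eef_rot: [179.9, 0.1, -167.5]
contact_force: [-0.7, -0.5, 0.5]
gripper_width: 0.0705
gripper_force: 0.0
```

```bash
python3 g.py .5625,-.0075,.175,-82.8 .5625,-.0075,.175,97.2
```

```text
t 16.15 tcp [0.4508 0.3743 0.0593] [ 1.7995e+02  7.0000e-02 -1.6748e+02] j6 -136.3 w 0.0705
.5625,-.0075,.175,-82.8 shares [-0.0525 -0.794  -0.2314] turn -0.9852 rows 9.9 11.8
.5625,-.0075,.175,97.2 shares [-0.0525 -0.794  -0.2314] turn 1.1091 rows 9.9 13.3
```

play_rows([
  [[0.15,0,0,-0.04,0],[0.15,0,0,-0.1,0],[0.15,0,0,-0.16,0],[0.1,-0.001,-0.02,-0.205,-0.05],[0.05,-0.005,-0.08,-0.225,-0.13],[0,-0.01,-0.15,-0.231,-0.21],[0,-0.015,-0.22,-0.231,-0.29],[0,-0.02,-0.29,-0.231,-0.37]],
])

```text
time_s: 16.82
tcp_pos: [0.492, 0.2335, 0.1752]
eef_rot: [-180.0, 0.1, -135.3]
contact_force: [1.0, -0.5, 0.1]
gripper_width: 0.087
gripper_force: 0.0
```

```bash
python3 g.py .5625,-.0075,.175,-82.8
```

```text
t 16.82 tcp [0.492  0.2335 0.1752] [-1.7999e+02  1.2000e-01 -1.3529e+02] j6 -91.3 w 0.087
.5625,-.0075,.175,-82.8 shares [ 2.389e-01 -4.418e-01  3.000e-04] turn -0.6107 rows 6.0 7.3
```

play_rows([
  [[0,0.032,-0.06,0,-0.08],[0,0.065,-0.12,0,-0.16],[0,0.1,-0.185,0,-0.24],[0,0.135,-0.25,0,-0.32],[0,0.17,-0.315,0,-0.4],[0,0.205,-0.375,0,-0.48],[0,0.23,-0.425,0,-0.56],[0,0.238,-0.44,0,-0.611]],
])

```text
time_s: 17.48
tcp_pos: [0.5609, -0.0095, 0.1745]
eef_rot: [-180.0, -0.0, -82.9]
contact_force: [-0.2, 0.7, -0.3]
gripper_width: 0.0873
gripper_force: 0.0
```

```bash
python3 g.py .5625,-.0075,.032,-82.8; python3 - <<'E'
from h import *
i=r.camera_info('wrist'); a=r.capture('wrist'); t=r.capture('top')
print('cont',pix('wrist',(.5625,-.0075,.07),i),[pix('top',p).round() for p in((.61,.359,.1),(.53,.367,.105),(.45,.375,.11))])
o=np.vstack([cv2.resize(a,(640,400)), ])
cv2.imwrite('pics/w2.png',a[:,:,::-1]); cv2.imwrite('pics/t2.png',cv2.resize(t[95:235,130:330],None,fx=4,fy=4)[:,:,::-1])
E
```

```text
t 17.48 tcp [ 0.5609 -0.0095  0.1745] [-1.7996e+02 -3.0000e-02 -8.2930e+01] j6 -12.0 w 0.0873
.5625,-.0075,.032,-82.8 shares [-0.0036 -0.0038  0.2849] turn -0.0016 rows 3.4 0.0
cont [318.15196344 198.44435049] [array([172., 134.]), array([168., 164.]), array([165., 194.])]
```

View pics/w2.png

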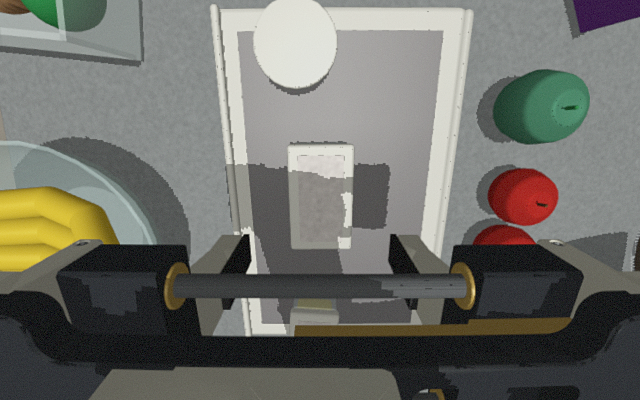

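View pics/t2.png

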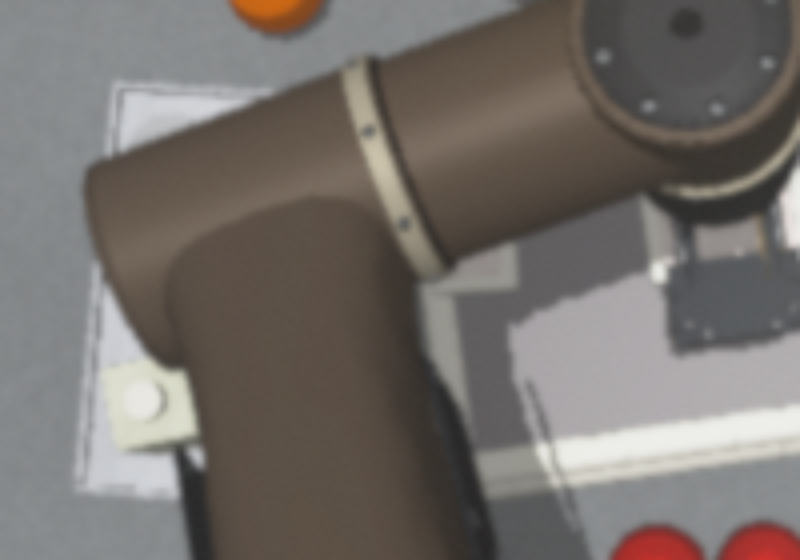

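play_rows([
  [[0,-0.001,-0.001,0.03,0],[0,-0.001,-0.001,0.08,0],[0,-0.001,-0.001,0.135,0],[0,-0.001,-0.001,0.19,0],[0,-0.001,-0.001,0.235,0],[0,-0.001,-0.001,0.265,0],[0,-0.001,-0.001,0.28,0],[0,-0.001,-0.001,0.285,0]],
])

```text
time_s: 18.25
tcp_pos: [0.5599, -0.005, 0.0305]
eef_rot: [179.9, -0.0, -83.2]
contact_force: [0.0, -0.4, 1.5]
gripper_width: 0.0875
gripper_force: 0.0
```

play_rows([
  [[0,0,0,0,0],[0.45,0,0,0,0],[0.45,0,0,0,0],[0.45,0,0,0,0],[0.45,0,0,0,0],[0.45,0,0,0,0],[0.45,0,0,0,0],[0.45,0,0,0,0]],
])

```text
time_s: 18.92
tcp_pos: [0.5605, -0.0056, 0.0322]
eef_rot: [-180.0, 0.0, -83.2]
contact_force: [-3.1, 0.2, 6.6]
gripper_width: 0.064
gripper_force: 20.0
```

```bash
python3 g.py .512,-.362,.132,-82.8
```

```text
t 18.92 tcp [ 0.5605 -0.0056  0.0322] [-179.98    0.    -83.19] j6 -12.6 w 0.064
.512,-.362,.132,-82.8 shares [ 0.6963  0.1808 -0.1995] turn -0.0045 rows 9.0 0.1
```

play_rows([
  [[0.45,0,0,-0.02,0],[0.45,0,0,-0.06,0],[0.45,0,0,-0.11,0],[0.45,0,0,-0.16,0],[0.45,0.03,0.008,-0.19,0],[0.45,0.08,0.02,-0.2,0],[0.45,0.145,0.038,-0.2,0],[0.45,0.215,0.056,-0.2,0]],
])

```text
time_s: 19.58
tcp_pos: [0.5455, -0.116, 0.1328]
eef_rot: [-179.9, 0.0, -83.1]
contact_force: [0.5, 0.8, -3.4]
gripper_width: 0.0638
gripper_force: 20.0
```

play_rows([
  [[0.45,0.07,0.018,0,0],[0.45,0.14,0.036,0,0],[0.45,0.21,0.055,0,0],[0.45,0.28,0.073,0,0],[0.45,0.35,0.091,0,0],[0.45,0.41,0.107,0,0],[0.45,0.455,0.119,0,0],[0.45,0.476,0.124,0,0]],
])

```text
time_s: 20.25
tcp_pos: [0.511, -0.3621, 0.1316]
eef_rot: [180.0, 0.0, -83.3]
contact_force: [0.6, 0.6, -3.0]
gripper_width: 0.0635
gripper_force: 20.0
```

```bash
python3 g.py .512,-.3595,.0252,-82.8
```

```text
t 20.25 tcp [ 0.511  -0.3621  0.1316] [179.97   0.   -83.33] j6 24.1 w 0.0635
.512,-.3595,.0252,-82.8 shares [-0.0049 -0.0025  0.2127] turn -0.0062 rows 2.6 0.1
```

play_rows([
  [[0.45,-0.001,0,0.03,0],[0.45,-0.001,0,0.075,0],[0.45,-0.001,0,0.12,0],[0.45,-0.001,0,0.155,0],[0.45,-0.001,0,0.18,0],[0.45,-0.001,0,0.195,0],[0.45,-0.001,0,0.202,0],[0.45,-0.001,0,0.205,0]],
])

```text
time_s: 20.92
tcp_pos: [0.5121, -0.3586, 0.0289]
eef_rot: [180.0, 0.0, -83.2]
contact_force: [0.5, -0.2, -2.9]
gripper_width: 0.0643
gripper_force: 20.0
```

play_rows([
  [[0.45,0,0,0.002,0],[0.45,0,0,0.004,0],[0.45,0,0,0.006,0],[0.45,0,0,0.008,0],[0.45,0,0,0.009,0],[0.45,0,0,0.009,0],[0.45,0,0,0.009,0],[0.45,0,0,0.009,0]],
])

```text
time_s: 21.58
tcp_pos: [0.5124, -0.3589, 0.0253]
eef_rot: [-180.0, -0.0, -83.2]
contact_force: [-0.9, 2.3, 5.8]
gripper_width: 0.064
gripper_force: 20.0
```

```bash
python3 g.py .512,-.3595,.0252,-82.8
```

```text
t 21.58 tcp [ 0.5124 -0.3589  0.0253] [-1.7996e+02 -3.0000e-02 -8.3170e+01] j6 24.0 w 0.064
.512,-.3595,.0252,-82.8 shares [0.0011 0.001  0.0001] turn -0.0043 rows 0.0 0.1
```

Resting on the board; release, then raise.

play_rows([
  [[0,0,0,0,0],[0,0,0,0,0],[0,0,0,0,0],[0,0,0,0,0],[0,0,0,-0.03,0],[0,0,0,-0.1,0],[0,0,0,-0.18,0],[0,0,0,-0.26,0]],
])

```text
time_s: 22.25
tcp_pos: [0.5114, -0.3587, 0.1553]
eef_rot: [179.9, 0.0, -83.2]
contact_force: [1.4, 0.3, 0.0]
gripper_width: 0.0877
gripper_force: 0.0
```

play_rows([
  [[0.15,-0.06,-0.01,-0.05,0.05],[0.15,-0.14,-0.02,-0.05,0.13],[0.15,-0.22,-0.03,-0.05,0.21],[0.15,-0.3,-0.03,-0.05,0.29],[0.15,-0.38,-0.03,-0.05,0.37],[0.15,-0.46,-0.03,-0.05,0.45],[0.15,-0.54,-0.03,-0.05,0.53],[0.15,-0.62,-0.03,-0.05,0.61]],
])

```text
time_s: 22.92
tcp_pos: [0.4924, -0.0677, 0.1797]
eef_rot: [-180.0, 0.0, -132.4]
contact_force: [0.1, -0.0, -0.9]
gripper_width: 0.0746
gripper_force: 0.0
```

```bash
python3 g.py .4508,.3745,.175,-167.5; python3 - <<'E'
from h import *
t=r.capture('top'); s=r.capture('scene')
a=cv2.resize(t[100:230,400:480],None,fx=4,fy=4); b=cv2.resize(s[90:210,340:510],None,fx=2.5,fy=2.5)
o=np.zeros((520,780,3),np.uint8); o[:a.shape[0],:320]=a; o[:300,330:330+425]=b
cv2.imwrite('pics/c3.png',o[:,:,::-1])
E
```

```text
t 22.92 tcp [ 0.4924 -0.0677  0.1797] [-1.7998e+02  2.0000e-02 -1.3236e+02] j6 -57.2 w 0.0746
.4508,.3745,.175,-167.5 shares [-0.5974  0.6574  0.0094] turn 0.4089 rows 10.7 4.9
```

View pics/c3.png

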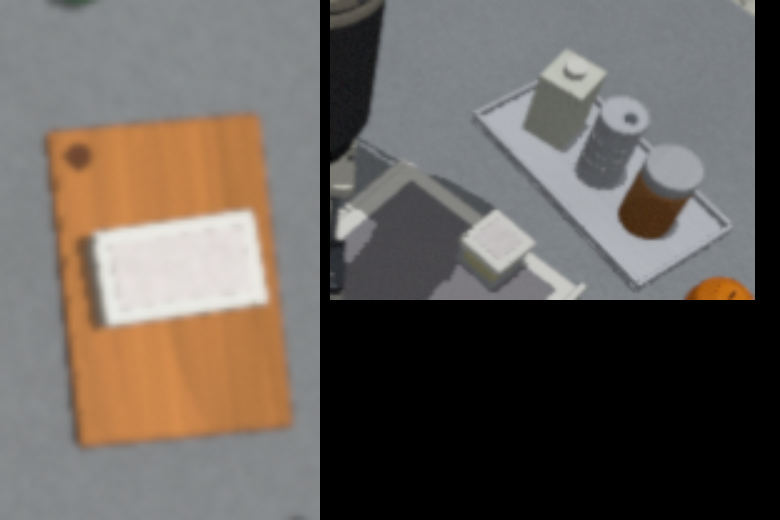

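Picture: container lid centre at crop (182,268) → top (445.1,166.6); jar, can and carton all upright on the tray.

```bash
python3 -c "
from h import *
print(hit('top',445.1,166.6,.063), hit('top',171/4+399.6,281/4+99.6,.015))"
```

```text
[ 0.51348047 -0.35978217  0.063     ] [ 0.50986009 -0.36286084  0.015     ]
```

play_rows([
  [[0.15,-0.05,0.055,0,0.06],[0.15,-0.105,0.115,0,0.13],[0.15,-0.16,0.175,0,0.2],[0.15,-0.215,0.235,0,0.27],[0.15,-0.27,0.295,0,0.34],[0.15,-0.325,0.355,0,0.4],[0.15,-0.38,0.415,0,0.405],[0.15,-0.435,0.475,0,0.405]],
])

```text
time_s: 23.68
tcp_pos: [0.4624, 0.2488, 0.1798]
eef_rot: [180.0, 0.0, -166.9]
contact_force: [1.0, -0.0, -0.6]
gripper_width: 0.0743
gripper_force: 0.0
```

```bash
python3 g.py .4508,.3745,.059,-167.5
```

```text
t 23.68 tcp [0.4624 0.2488 0.1798] [ 1.7999e+02  3.0000e-02 -1.6686e+02] j6 -126.6 w 0.0743
.4508,.3745,.059,-167.5 shares [-0.0346  0.2501  0.2416] turn 0.0074 rows 4.2 0.1
```

play_rows([
  [[0.15,-0.01,0.06,0,0],[0.15,-0.02,0.13,0,0],[0.15,-0.028,0.19,0,0],[0.15,-0.033,0.23,0,0],[0.15,-0.035,0.248,0,0],[0.15,-0.035,0.25,0,0],[0.15,-0.035,0.25,0,0],[0.15,-0.035,0.25,0,0]],
])

```text
time_s: 24.35
tcp_pos: [0.4514, 0.3716, 0.1795]
eef_rot: [-180.0, -0.0, -166.9]
contact_force: [-0.2, -0.7, 0.2]
gripper_width: 0.0744
gripper_force: 0.0
```

```bash
python3 g.py .4508,.3745,.059,-167.5
```

```text
t 24.35 tcp [0.4514 0.3716 0.1795] [-1.7998e+02 -3.0000e-02 -1.6689e+02] j6 -135.5 w 0.0744
.4508,.3745,.059,-167.5 shares [-1.00e-04  5.90e-03  2.41e-01] turn 0.0071 rows 2.9 0.1
```

play_rows([
  [[0.15,0,0.005,0.03,0.007],[0.15,0,0.005,0.08,0.007],[0.15,0,0.005,0.13,0.007],[0.15,0,0.005,0.175,0.007],[0.15,0,0.005,0.21,0.007],[0.15,0,0.005,0.23,0.007],[0.15,0,0.005,0.24,0.007],[0.15,0,0.005,0.241,0.007]],
])

```text
time_s: 25.02
tcp_pos: [0.4508, 0.3744, 0.0587]
eef_rot: [-180.0, -0.0, -167.5]
contact_force: [-0.5, 0.6, -0.0]
gripper_width: 0.0749
gripper_force: 0.0
```

play_rows([
  [[0.15,0,0,0,0],[0.5,0,0,0,0],[0.5,0,0,0,0],[0.5,0,0,0,0],[0.5,0,0,0,0],[0.5,0,0,0,0],[0.5,0,0,0,0],[0.5,0,0,0,0]],
])

```text
time_s: 25.68
tcp_pos: [0.451, 0.3754, 0.0598]
eef_rot: [180.0, 0.0, -167.4]
contact_force: [-0.3, -1.6, 6.5]
gripper_width: 0.0563
gripper_force: 19.9
```

```bash
python3 g.py .4878,-.0935,.175,-167.5
```

```text
t 25.68 tcp [0.451  0.3754 0.0598] [ 1.7999e+02  4.0000e-02 -1.6745e+02] j6 -136.3 w 0.0563
.4878,-.0935,.175,-167.5 shares [ 0.132  -0.9314 -0.2303] turn 0.0006 rows 11.6 0.0
```

play_rows([
  [[0.5,0,0,-0.02,0],[0.5,0,0,-0.06,0],[0.5,0,0,-0.11,0],[0.5,0,0,-0.165,0],[0.5,0.004,-0.03,-0.21,0],[0.5,0.012,-0.085,-0.23,0],[0.5,0.022,-0.155,-0.23,0],[0.5,0.032,-0.23,-0.23,0]],
])

```text
time_s: 26.35
tcp_pos: [0.4597, 0.2593, 0.175]
eef_rot: [179.9, 0.0, -167.4]
contact_force: [0.2, -1.2, -3.6]
gripper_width: 0.0559
gripper_force: 19.9
```

play_rows([
  [[0.5,0.011,-0.08,0,0],[0.5,0.022,-0.16,0,0],[0.5,0.033,-0.24,0,0],[0.5,0.045,-0.32,0,0],[0.5,0.056,-0.4,0,0],[0.5,0.068,-0.48,0,0],[0.5,0.079,-0.56,0,0],[0.5,0.088,-0.625,0,0]],
])

```text
time_s: 27.02
tcp_pos: [0.4841, -0.0573, 0.1744]
eef_rot: [180.0, -0.0, -167.5]
contact_force: [1.2, 1.0, -4.0]
gripper_width: 0.0559
gripper_force: 19.9
```

```bash
python3 g.py .4878,-.0935,.0765,-167.5
```

```text
t 27.02 tcp [ 0.4841 -0.0573  0.1744] [ 1.7997e+02 -1.0000e-02 -1.6749e+02] j6 -93.9 w 0.0559
.4878,-.0935,.0765,-167.5 shares [ 0.0085 -0.0724  0.1957] turn 0.0002 rows 2.5 0.0
```

play_rows([
  [[0.5,0.006,-0.05,0,0],[0.5,0.01,-0.072,0.01,0],[0.5,0.01,-0.075,0.04,0],[0.5,0.01,-0.075,0.08,0],[0.5,0.01,-0.075,0.12,0],[0.5,0.01,-0.075,0.155,0],[0.5,0.01,-0.075,0.177,0],[0.5,0.01,-0.075,0.184,0]],
])

```text
time_s: 27.68
tcp_pos: [0.4866, -0.0925, 0.0801]
eef_rot: [180.0, -0.2, -167.5]
contact_force: [0.5, 0.1, -3.0]
gripper_width: 0.0561
gripper_force: 19.9
```

```bash
python3 g.py .4878,-.0935,.0765,-167.5
```

```text
t 27.68 tcp [ 0.4866 -0.0925  0.0801] [ 179.96   -0.21 -167.48] j6 -89.4 w 0.0561
.4878,-.0935,.0765,-167.5 shares [-0.002  -0.0026  0.0071] turn 0.0002 rows 0.1 0.0
```

play_rows([
  [[0.5,-0.001,-0.001,0.003,0],[0.5,-0.001,-0.001,0.006,0],[0.5,-0.001,-0.001,0.009,0],[0.5,-0.001,-0.001,0.011,0],[0.5,-0.001,-0.001,0.012,0],[0.5,-0.001,-0.001,0.012,0],[0.5,-0.001,-0.001,0.012,0],[0.5,-0.001,-0.001,0.012,0]],
])

```text
time_s: 28.35
tcp_pos: [0.4893, -0.093, 0.0768]
eef_rot: [-180.0, 0.1, -167.5]
contact_force: [-1.6, 2.6, 5.5]
gripper_width: 0.0558
gripper_force: 19.9
```

```bash
python3 g.py .4878,-.0935,.0765,-167.5
```

```text
t 28.35 tcp [ 0.4893 -0.093   0.0768] [-1.7999e+02  8.0000e-02 -1.6745e+02] j6 -89.3 w 0.0558
.4878,-.0935,.0765,-167.5 shares [ 0.0032 -0.0004  0.0006] turn 0.0006 rows 0.0 0.0
```

Touching the deck, within 2 mm. Release and go to the can on the tray (TCP 0.5298, 0.367, 0.059).

play_rows([
  [[0.2,0,0,0,0],[0.18,0,0,0,0],[0.18,0,0,0,0],[0.18,0,0,-0.03,0],[0.18,0,0,-0.08,0],[0.18,0,0,-0.14,0],[0.18,0,0,-0.19,0],[0.18,0,0,-0.2,0]],
])

```text
time_s: 29.02
tcp_pos: [0.4911, -0.0932, 0.1804]
eef_rot: [-179.9, 0.4, -167.4]
contact_force: [1.6, -1.1, -0.2]
gripper_width: 0.072
gripper_force: 0.0
```

```bash
python3 g.py .5298,.367,.175,-172.4
```

```text
t 29.02 tcp [ 0.4911 -0.0932  0.1804] [-179.92    0.35 -167.42] j6 -89.3 w 0.072
.5298,.367,.175,-172.4 shares [-0.276   0.8814  0.0108] turn 0.058 rows 11.1 0.7
```

play_rows([
  [[0.17,-0.02,0.06,0,0.01],[0.17,-0.042,0.135,0,0.02],[0.17,-0.065,0.21,0,0.03],[0.17,-0.088,0.285,0,0.04],[0.17,-0.112,0.36,0,0.05],[0.17,-0.136,0.435,0,0.057],[0.17,-0.16,0.51,0,0.057],[0.17,-0.183,0.585,0,0.057]],
])

```text
time_s: 29.68
tcp_pos: [0.5144, 0.2142, 0.1758]
eef_rot: [-180.0, -0.0, -172.4]
contact_force: [1.4, -0.9, 0.7]
gripper_width: 0.073
gripper_force: 0.0
```

```bash
python3 g.py .5298,.367,.175,-172.4
```

```text
t 29.68 tcp [0.5144 0.2142 0.1758] [-179.99   -0.   -172.36] j6 -125.1 w 0.073
.5298,.367,.175,-172.4 shares [-0.0712  0.2987  0.0016] turn 0.0005 rows 3.7 0.0
```

play_rows([
  [[0.17,-0.018,0.075,0,0],[0.17,-0.036,0.15,0,0],[0.17,-0.053,0.22,0,0],[0.17,-0.066,0.275,0,0],[0.17,-0.071,0.296,0,0],[0.17,-0.071,0.297,0,0],[0.17,-0.071,0.297,0.03,0],[0.17,-0.071,0.297,0.06,0]],
])

```text
time_s: 30.35
tcp_pos: [0.5302, 0.3639, 0.1461]
eef_rot: [180.0, 0.0, -172.4]
contact_force: [-0.1, -0.4, 0.2]
gripper_width: 0.0729
gripper_force: 0.0
```

```bash
python3 g.py .5298,.367,.059,-172.4
```

```text
t 30.35 tcp [0.5302 0.3639 0.1461] [ 1.7996e+02  5.0000e-02 -1.7236e+02] j6 -134.2 w 0.0729
.5298,.367,.059,-172.4 shares [1.000e-04 6.200e-03 1.742e-01] turn 0.0005 rows 2.1 0.0
```

play_rows([
  [[0.17,0,0.005,0.04,0],[0.17,0,0.005,0.09,0],[0.17,0,0.005,0.13,0],[0.17,0,0.005,0.155,0],[0.17,0,0.005,0.168,0],[0.17,0,0.005,0.173,0],[0.17,0,0.005,0.173,0],[0.17,0,0.005,0.173,0]],
])

```text
time_s: 31.02
tcp_pos: [0.5303, 0.3667, 0.0605]
eef_rot: [180.0, 0.1, -172.4]
contact_force: [0.5, -0.7, 0.7]
gripper_width: 0.0727
gripper_force: 0.0
```

play_rows([
  [[0.17,0,0,0,0],[0.5,0,0,0,0],[0.5,0,0,0,0],[0.5,0,0,0,0],[0.5,0,0,0,0],[0.5,0,0,0,0],[0.5,0,0,0,0],[0.5,0,0,0,0]],
])

```text
time_s: 31.68
tcp_pos: [0.5299, 0.3669, 0.06]
eef_rot: [180.0, 0.0, -172.3]
contact_force: [-1.5, 0.7, 3.8]
gripper_width: 0.0542
gripper_force: 20.0
```

```bash
python3 g.py .4747,-.0053,.176,-172.4
```

```text
t 31.68 tcp [0.5299 0.3669 0.06  ] [ 1.7998e+02  3.0000e-02 -1.7235e+02] j6 -134.4 w 0.0542
.4747,-.0053,.176,-172.4 shares [ 0.2085 -0.7232 -0.2321] turn 0.0006 rows 9.4 0.0
```

play_rows([
  [[0.5,0,0,-0.02,0],[0.5,0,0,-0.06,0],[0.5,0,0,-0.11,0],[0.5,0,0,-0.165,0],[0.5,0.008,-0.03,-0.21,0],[0.5,0.022,-0.08,-0.232,0],[0.5,0.043,-0.15,-0.232,0],[0.5,0.063,-0.22,-0.232,0]],
])

```text
time_s: 32.35
tcp_pos: [0.5126, 0.2526, 0.1763]
eef_rot: [180.0, 0.0, -172.3]
contact_force: [0.5, -0.6, -2.3]
gripper_width: 0.0536
gripper_force: 20.0
```

play_rows([
  [[0.5,0.02,-0.07,0,0],[0.5,0.04,-0.14,0,0],[0.5,0.06,-0.21,0,0],[0.5,0.08,-0.28,0,0],[0.5,0.1,-0.35,0,0],[0.5,0.12,-0.42,0,0],[0.5,0.138,-0.475,0,0],[0.5,0.145,-0.503,0,0]],
])

```text
time_s: 33.02
tcp_pos: [0.4727, -0.0084, 0.1757]
eef_rot: [-180.0, -0.1, -172.5]
contact_force: [0.0, 0.2, -3.4]
gripper_width: 0.0539
gripper_force: 20.0
```

```bash
python3 g.py .4747,-.0053,.077,-172.4
```

```text
t 33.02 tcp [ 0.4727 -0.0084  0.1757] [-1.8000e+02 -9.0000e-02 -1.7247e+02] j6 -105.4 w 0.0539
.4747,-.0053,.077,-172.4 shares [-0.0049  0.0056  0.1973] turn -0.0008 rows 2.4 0.0
```

play_rows([
  [[0.5,0,0,0.01,0],[0.5,0,0,0.05,0],[0.5,0,0,0.095,0],[0.5,0,0,0.135,0],[0.5,0,0,0.165,0],[0.5,0,0,0.178,0],[0.5,0,0,0.185,0],[0.5,0,0,0.186,0]],
])

```text
time_s: 33.68
tcp_pos: [0.4746, -0.0053, 0.0824]
eef_rot: [-180.0, -0.1, -172.3]
contact_force: [-0.0, 0.4, -3.0]
gripper_width: 0.0539
gripper_force: 20.0
```

```bash
python3 g.py .4747,-.0053,.077,-172.4
```

```text
t 33.68 tcp [ 0.4746 -0.0053  0.0824] [-1.7998e+02 -5.0000e-02 -1.7235e+02] j6 -105.5 w 0.0539
.4747,-.0053,.077,-172.4 shares [-0.0001 -0.      0.0107] turn 0.0006 rows 0.1 0.0
```

play_rows([
  [[0.5,0,0,0.003,0],[0.5,0,0,0.006,0],[0.5,0,0,0.009,0],[0.5,0,0,0.011,0],[0.5,0,0,0.012,0],[0.5,0,0,0.012,0],[0.5,0,0,0.012,0],[0.5,0,0,0.012,0]],
])

```text
time_s: 34.35
tcp_pos: [0.475, -0.0054, 0.0769]
eef_rot: [180.0, 0.0, -172.4]
contact_force: [-0.4, 0.2, 0.5]
gripper_width: 0.0536
gripper_force: 20.0
```

play_rows([
  [[0.2,0,0,0,0],[0.2,0,0,0,0],[0.2,0,0,0,0],[0.2,0,0,-0.03,0],[0.2,0,0,-0.08,0],[0.2,0,0,-0.14,0],[0.2,0,0,-0.19,0],[0.2,0,0,-0.2,0]],
])

```text
time_s: 35.02
tcp_pos: [0.477, -0.005, 0.181]
eef_rot: [180.0, 0.4, -172.3]
contact_force: [-0.2, 0.6, 0.1]
gripper_width: 0.0701
gripper_force: 0.0
```

```bash
python3 g.py .6096,.359,.175,-172.4
```

```text
t 35.02 tcp [ 0.477 -0.005  0.181] [ 179.97    0.38 -172.32] j6 -105.5 w 0.0701
.6096,.359,.175,-172.4 shares [-0.36    0.6861  0.0119] turn 0.0009 rows 9.3 0.0
```

play_rows([
  [[0.13,-0.02,0.04,0,0],[0.13,-0.055,0.105,0,0],[0.13,-0.09,0.17,0,0],[0.13,-0.125,0.237,0,0],[0.13,-0.16,0.304,0,0],[0.13,-0.195,0.37,0,0],[0.13,-0.23,0.437,0,0],[0.13,-0.265,0.504,0,0]],
])

```text
time_s: 35.68
tcp_pos: [0.5728, 0.2637, 0.1762]
eef_rot: [-180.0, -0.0, -172.4]
contact_force: [0.6, 0.6, -0.5]
gripper_width: 0.0763
gripper_force: 0.0
```

play_rows([
  [[0.13,-0.035,0.066,0,0],[0.13,-0.065,0.125,0,0],[0.13,-0.085,0.165,0,0],[0.13,-0.095,0.181,0,0],[0.13,-0.096,0.182,0,0],[0.13,-0.096,0.182,0.01,0],[0.13,-0.096,0.182,0.03,0],[0.13,-0.096,0.182,0.05,0]],
])

```text
time_s: 36.35
tcp_pos: [0.6078, 0.3574, 0.1511]
eef_rot: [180.0, 0.0, -172.4]
contact_force: [-0.2, -1.1, -1.1]
gripper_width: 0.0759
gripper_force: 0.0
```

```bash
python3 g.py .6096,.359,.0595,-172.4
```

```text
t 36.35 tcp [0.6078 0.3574 0.1511] [ 1.7997e+02  1.0000e-02 -1.7241e+02] j6 -128.6 w 0.0759
.6096,.359,.0595,-172.4 shares [-0.004   0.0027  0.1832] turn -0.0002 rows 2.2 0.0
```

play_rows([
  [[0.13,-0.003,0.003,0.04,0],[0.13,-0.003,0.003,0.09,0],[0.13,-0.003,0.003,0.135,0],[0.13,-0.003,0.003,0.165,0],[0.13,-0.003,0.003,0.178,0],[0.13,-0.003,0.003,0.183,0],[0.13,-0.003,0.003,0.183,0],[0.13,-0.003,0.003,0.183,0]],
])

```text
time_s: 37.02
tcp_pos: [0.6098, 0.3602, 0.0611]
eef_rot: [180.0, 0.1, -172.4]
contact_force: [-0.3, 0.4, 0.6]
gripper_width: 0.0762
gripper_force: 0.0
```

play_rows([
  [[0.13,0,0,0,0],[0.45,0,0,0,0],[0.45,0,0,0,0],[0.45,0,0,0,0],[0.45,0,0,0,0],[0.45,0,0,0,0],[0.45,0,0,0,0],[0.45,0,0,0,0]],
])

```text
time_s: 37.68
tcp_pos: [0.6096, 0.3603, 0.0607]
eef_rot: [180.0, 0.0, -172.3]
contact_force: [-0.5, -2.4, 5.5]
gripper_width: 0.0616
gripper_force: 20.0
```

```bash
python3 g.py .4617,.0865,.176,-172.4
```

```text
t 37.68 tcp [0.6096 0.3603 0.0607] [ 1.7999e+02  4.0000e-02 -1.7235e+02] j6 -128.7 w 0.0616
.4617,.0865,.176,-172.4 shares [ 0.3661 -0.5033 -0.2306] turn 0.0006 rows 8.0 0.0
```

play_rows([
  [[0.45,0,0,-0.02,0],[0.45,0,0,-0.06,0],[0.45,0,0,-0.11,0],[0.45,0,0,-0.165,0],[0.45,0.02,-0.028,-0.21,0],[0.45,0.05,-0.07,-0.23,0],[0.45,0.09,-0.124,-0.23,0],[0.45,0.13,-0.178,-0.23,0]],
])

```text
time_s: 38.35
tcp_pos: [0.5558, 0.2628, 0.1754]
eef_rot: [180.0, -0.0, -172.3]
contact_force: [-0.5, -0.9, -4.1]
gripper_width: 0.0611
gripper_force: 20.0
```

play_rows([
  [[0.45,0.035,-0.048,0,0],[0.45,0.07,-0.096,0,0],[0.45,0.105,-0.144,0,0],[0.45,0.14,-0.193,0,0],[0.45,0.175,-0.241,0,0],[0.45,0.205,-0.282,0,0],[0.45,0.227,-0.313,0,0],[0.45,0.236,-0.325,0,0]],
])

```text
time_s: 39.02
tcp_pos: [0.4596, 0.0846, 0.1751]
eef_rot: [180.0, -0.1, -172.4]
contact_force: [-0.0, 0.9, -3.1]
gripper_width: 0.0617
gripper_force: 20.0
```

```bash
python3 g.py .4617,.0865,.0777,-172.4
```

```text
t 39.02 tcp [0.4596 0.0846 0.1751] [ 1.7999e+02 -6.0000e-02 -1.7243e+02] j6 -117.0 w 0.0617
.4617,.0865,.0777,-172.4 shares [-0.0047  0.0032  0.1948] turn -0.0003 rows 2.3 0.0
```

play_rows([
  [[0.45,0,0,0.01,0],[0.45,0,0,0.05,0],[0.45,0,0,0.095,0],[0.45,0,0,0.135,0],[0.45,0,0,0.162,0],[0.45,0,0,0.175,0],[0.45,0,0,0.182,0],[0.45,0,0,0.184,0]],
])

```text
time_s: 39.68
tcp_pos: [0.4617, 0.087, 0.0827]
eef_rot: [-180.0, -0.0, -172.3]
contact_force: [-0.1, -1.1, -3.0]
gripper_width: 0.0619
gripper_force: 20.0
```

```bash
python3 g.py .4617,.0865,.0777,-172.4
```

```text
t 39.68 tcp [0.4617 0.087  0.0827] [-1.7998e+02 -3.0000e-02 -1.7233e+02] j6 -117.1 w 0.0619
.4617,.0865,.0777,-172.4 shares [ 0.0002 -0.0011  0.01  ] turn 0.0008 rows 0.1 0.0
```

play_rows([
  [[0.45,0,0,0.003,0],[0.45,0,0,0.006,0],[0.45,0,0,0.009,0],[0.45,0,0,0.011,0],[0.45,0,0,0.012,0],[0.45,0,0,0.012,0],[0.45,0,0,0.012,0],[0.45,0,0,0.012,0]],
])

```text
time_s: 40.35
tcp_pos: [0.4617, 0.0867, 0.0776]
eef_rot: [180.0, 0.1, -172.3]
contact_force: [-2.5, -0.7, 5.3]
gripper_width: 0.0619
gripper_force: 20.0
```

play_rows([
  [[0.13,0,0,0,0],[0.13,0,0,0,0],[0.13,0,0,0,0],[0.13,0,0,-0.03,0],[0.13,0,0,-0.08,0],[0.13,0,0,-0.14,0],[0.13,0,0,-0.2,0],[0.13,0,0,-0.27,0]],
])

```text
time_s: 41.02
tcp_pos: [0.4606, 0.0862, 0.2126]
eef_rot: [-180.0, -0.1, -172.4]
contact_force: [0.4, 0.1, -0.7]
gripper_width: 0.076
gripper_force: 0.0
```

play_rows([
  [[0.13,0,0.04,-0.03,0],[0.13,0,0.1,-0.05,0],[0.13,0,0.18,-0.05,0],[0.13,0,0.26,-0.05,0],[0.13,0,0.34,-0.05,0],[0.13,0,0.42,-0.05,0],[0.13,0,0.5,-0.05,0],[0.13,0,0.55,-0.05,0]],
])

```text
time_s: 41.68
tcp_pos: [0.4241, 0.3625, 0.2368]
eef_rot: [180.0, 0.0, -172.3]
contact_force: [-0.1, -1.3, 0.8]
gripper_width: 0.0764
gripper_force: 0.0
```

```bash
python3 - <<'E'
from h import *
print(r.get_state()['time_s'])
t=r.capture('top'); cv2.imwrite('pics/t4raw.png',t[:,:,::-1])
cv2.imwrite('pics/t4.png',cv2.resize(t[95:225,225:395],None,fx=4,fy=4,interpolation=cv2.INTER_CUBIC)[:,:,::-1])
E
```

```text
41.6833
```

View pics/t4.png

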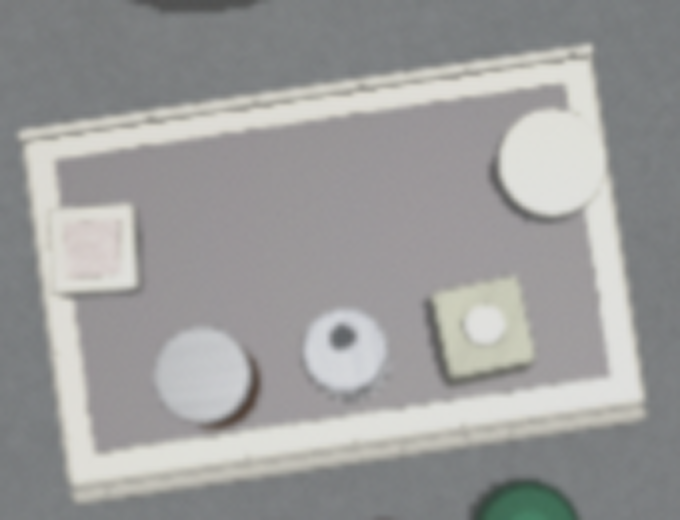

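The jar at (203,375), can at (344,350) and carton at (484,325) are within about 3 mm of their start positions, all upright. The pot and tub haven't moved, so I'm handing in.

```bash
python3 -c "
from plant import r
print(r.close_job())"
```

```text
the job is handed in; nothing more can be done
None
```

The job is handed in at about 42 s of the 144 s allowed, with no verdict returned: the container stands about 5 mm from the board's middle, the jar, can and carton are back within about 3 mm of where they stood, and the tub and pot look unmoved in the last picture.

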